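Walk the drill block square into its jig and swing the clamp shut

TASK

Walk the heavy aluminium drill block round with fingertip pushes at its corners until the side with the row of bushes lies flat against the steel fence, and push it along the fence until its end touches the end stop. Then push the swing clamp's knob round until its rubber foot bears on the front of the block, and leave it there. Only push: do not lift or tip the block, and leave the things round about where they are.

Things in the scene. Friction and masses are not known exactly. Their poses are not given: they have to be found in the camera images.
- jig: Drilling jig fixed to the bench: plywood board 280 (x) x 420 (y) x 15 mm thick, carrying a steel fence along its far side, a steel end stop at the left and a swing clamp. Origin under the board's centre on the bench; x points away from the robot to the fence, y left along it. Its place and yaw differ from start to start.
- nest_corner (a point): Inner corner where fence face and stop face meet, on the board's top (15 mm above the bench), at x = y = 105 mm in the jig's frame; axes as the jig's. Fence: bar 36 mm high, 20 mm thick, its face from 55 mm left to 245 mm right of here. End stop: 36 mm high, 28 mm wide, its face runs 70 mm from here toward -x. The seated block's corner fence_side_left lies here.
- drill_block: Heavy loose aluminium block, 96 (its x) x 130 (its y) x 44 mm high, about 1.9 kg, lying on the board; sliding it takes 8 to 15 N. Too wide to grasp. Origin under its centre. Six dark steel bushes in a row along its +x side: that side goes to the fence. Starts turned 0.45 to 1.0 rad counter-clockwise (from above) from seated. Seated: axes parallel to the jig's, origin at x = 57, y = 40 mm there.
- fence_side_left (a point): Bottom corner of the drill block at its x = +48, y = +65 mm (left end of the bush side when seated)
- fence_side_right (a point): Bottom corner of the drill block at its x = +48, y = -65 mm (right end of the bush side when seated)
- clamp_arm (a joint): Angle of the swing clamp's arm on its upright pivot, rad, growing counter-clockwise from above. 0: arm points to the jig's -x (open); 1.571: arm lies along the jig's -y across the front of the seated block, its rubber foot just touching. Starts open, -0.25 to 0.15; range -0.35 to 1.68. Stays where left; about 1.5 N at the knob turns it.
- clamp_pivot (a point): Axis of the clamp's pivot, at x = -5, y = 137 mm in the jig's frame, at the height of the arm's top (42 mm above the bench); its post stands on a 36 mm square foot
- clamp_knob (a point): Axis of the black knob at the end of the clamp's arm, 118 mm from the pivot, at the knob's underside (42 mm above the bench). The knob is 22 mm across and 27 mm high; below it the grey arm, 14 mm wide, spans 30 to 42 mm above the bench.
- clamp_foot (a point): Centre of the face of the clamp's rubber foot (15 mm across), 78 mm out from the pivot along the arm and 14 mm to the side of the arm's centre line that faces the block when closed
- brass_weight: brass weight with a knob, 40 mm across, 56 mm high, standing at the right front corner of the board; bystander; origin under its centre
- eraser: white eraser 20x45x12 mm lying on the board left of the end stop; bystander; origin under its centre
- wax_tin: round green tin, 71 mm across, 24 mm high, left of the board; bystander; origin under its centre
- maple_block: pale wooden offcut 50x70x45 mm on the bench right of the board; bystander; origin under its centre
- pliers: red-handled pliers 58x160x11 mm lying on the bench right of the board; bystander; origin under their centre
- pin_dish: small black dish, 71 mm across, 20 mm high, on the bench left of the board; bystander; origin under its centre

How it is judged:
By the outcome, as a careful person would: the job done as asked, in the order asked, and still so for the second after the job is handed in, with the robot touching nothing.
It also fails if it takes over 72 s, if anything falls off the work surface, if the arm or the gripper's body presses on something with over 40 N, if the wrist force passes 120 N, or if a joint passes its speed limit or range.

ROBOT

A 6-joint arm with a two-finger parallel gripper is mounted at the origin on a cart in front of the work surface, level with it; the furniture and walls round the work are solid. World frame = base frame: x ahead of the robot, y to its left, z up, the work surface at z = 0. Lengths are in m, angles in rad, forces in N, time in s.
With the tool pointing down it reaches from about 0.35 to 0.775 m from the base axis. Payload 7.3 kg.
Tool frame: the origin (TCP) lies at the very end of the fingers, on their centre line; the grasp point (between the pads) lies 19 mm behind it; z points along the fingers, y is the line along which they close (so a half turn about z gives the same grasp; the last joint's range is limited). The gripper opens to 92 mm and grips with 3 to 60 N. Pads are 19 mm wide; open, the fingers measure 130 mm over their backs; the gripper's body (75 mm by 190 mm) begins 47 mm behind the grasp point.
Start: joints at [-1.265, 0.342, 1.524, -0, 1.275, -0.146], TCP at [0.229, -0.472, 0.227] pointing down, gripper open.
Joint ranges: [-2.53, 2.53], [-0.77, 2.02], [0.04, 2.7], [-1, 4.14], [0.28, 2.66], [-3.11, 3.11]. Speed limits (rad/s): [2.57, 2.57, 3.14, 3.14, 3.14, 3.14].

INTERFACE

Orientations are given as [roll, pitch, yaw] about the fixed x, y, z axes, in that order (R = Rz(yaw) Ry(pitch) Rx(roll)).
In Python, from cell import robot gives the robot as it stands.
- The arm moves only by the tool apply_moves, never from a script. Its argument "motion" is text: rows parted by semicolons, each of 7 numbers parted by spaces: the opening in per cent of the stroke, from 0 (shut) to 100 (fully open), then the shift along the tool's x, y, z in cm, then the turn, a rotation vector about the tool's x, y, z in rad. A call has 1 to 20 rows; each row shifts and turns the commanded pose from where the row before left it, along the tool's axes as they then stand; what a row does not reach is not made up. A row lasts 1/8 s, in which the tool goes at most 62.5 mm and 10.7 degrees, less where a joint would pass 70% of its speed; a pose out of reach is approached as far as the arm can. A call with a gripper value outside its range is refused whole. The fingers move at their own pace and stop on an object; "force" is the grip in N (left out, the last holds). Time passes only in rows, so rows that do not move let the fingers close. It gives the time, the measured TCP pose, the force, the opening and the grip force at its end, in the units of the state.
- robot.observe(): the state, without advancing time (a new reading comes with each control period).
- robot.read_camera(name): name is "scene" or "top" or "wrist"; returns a dict with "img" (384x512x3 uint8, red, green, blue), "fovy" (degrees; the focal length in pixels is half the picture's height over the tangent of half this angle, whatever the lens; pixels are square), "cx", "cy" (the principal point, pixels), "R" (3x3) and "t" (3): a world point X has camera coordinates R X + t; the wrist camera has in their place "hand_eye" (4x4, takes a point from camera to tool coordinates, whose origin is the TCP and whose axes are the flange's). Camera axes: x right, y down, z forward; pixel columns grow to the right and rows downward; lengths in m; the calibration is good to about 2 mm. A picture is of the moment at which its call begins: read the wrist's pose just before it. There is no depth.
- robot.hand_in(): hands the job in; it is judged then, once.
Trained networks look in a picture, given as the dict that the camera call returned (one of the last four; its "shot" number tells which), for a name from the list of things; names that differ only in an ending like _2 or _b are one class to them, and where a whole thing is asked for, a point or a joint stands for the part that bears it (a point fixed in the world has none). Each returns a list of dicts, best first, with "score" (0 to 1); they miss things now and then, are a little off and sometimes report something else, mostly with a low value. They report only what shows in the picture. A call takes as long as a camera call.
- robot.search_frame(target, picture): "centre" ([x, y, z] in m, in world coordinates, good to about 4 mm: the middle of the surface that is visible of it).
- robot.trace(target, picture): "pixels" (384x512 bool, what is visible of it).
The state is a dict: "time": time; "qpos": joint angles; "qvel": joint speeds; "joint_efforts": joint torques, N m; "tool_pos": TCP position; "tool_rot": TCP orientation; "contact_force": force on the tool from outside, world axes, zero at the start; "torque": the same for the moment, N m; "opening": finger opening in m; "grip_force": force on a finger pad.
Only numpy, scipy, OpenCV 4.12 (cv2) and the standard library are available. Lean on these libraries where they do the work, as an engineer would, in place of code of your own. Each camera call takes 0.05 s, during which the arm holds its last target. There are 200 camera calls.

## Working session

There is one attempt and no reset: what is moved stays moved. The work goes in short steps, Python scripts to look and compute and a tool call to move; the robot and the scene stay as the last step left them, time stands still between calls to the robot, and variables do not carry over. Pictures are saved under pics/ and viewed, at most 10 in all, crops included, and the job is handed in when it is done.

Besides the shell and the picture viewer there is one more tool, called after "Emit:" as name(argument=value, ...) on one line, values as JSON. apply_moves: Moves the arm, as the interface text tells. Its arguments: {"type":"object","properties":{"motion":{"type":"string"},"force":{"type":"number"}},"required":["motion"]}

```bash
mkdir -p pics; ls
python3 - <<'E'
from cell import robot
import cv2,numpy as np
s=robot.observe();print(s)
for n in["top","scene"]:
    p=robot.read_camera(n);cv2.imwrite(f"pics/{n}0.png",p["img"][:,:,::-1])
    print(n,p["fovy"],p["cx"],p["cy"],p["R"],p["t"])
    for t in["jig","drill_block","clamp_arm","clamp_knob","brass_weight","eraser","wax_tin","maple_block","pliers","pin_dish"]:
        r=robot.search_frame(t,p);print(t,[(np.round(a["centre"],3),round(a["score"],2)) for a in r[:2]])
E
```

```text
pics
{'time': 0.0, 'qpos': array([-1.26498171e+00,  3.42739440e-01,  1.52502451e+00, -2.44164678e-05,
        1.27538167e+00, -1.46007755e-01]), 'qvel': array([ 0.00026802, -0.00238737, -0.00156413,  0.00074486,  0.00044916,
        0.00073501]), 'joint_efforts': array([ 4.24100808e-04, -4.31242847e+01, -2.44217992e+01,  7.18708523e-02,
        5.59060683e-02, -1.13161075e-04]), 'tool_pos': array([ 0.22910385, -0.47192107,  0.22603367]), 'tool_rot': array([-3.14005282e+00, -2.02840735e-04,  4.51829341e-01]), 'contact_force': array([-0.22514833, -0.13752124, -0.61462322]), 'torque': array([0.01733337, 0.03674324, 0.04939668]), 'grip_force': 0.0, 'opening': 0.0923313885326478}
top 51.04153834621518 254.2609926451162 189.45208263768708 [[-0.37026    -0.92890291 -0.00684951]
 [-0.89554796  0.35890422 -0.263024  ]
 [ 0.24678207 -0.0912532  -0.96476498]] [0.12608252 0.52858956 1.23478156]
jig [(array([0.575, 0.051, 0.017]), 0.62)]
drill_block [(array([ 0.546, -0.038,  0.059]), 0.62)]
clamp_arm [(array([0.514, 0.161, 0.041]), 0.61)]
clamp_knob [(array([0.517, 0.161, 0.04 ]), 0.56)]
brass_we
[... 418 characters left out ...]
9888840534 [[-0.71827732 -0.69574976 -0.00315767]
 [-0.39145487  0.40787338 -0.82486507]
 [ 0.5751876  -0.59124579 -0.56532083]] [0.34823261 0.28896226 0.7886182 ]
jig [(array([0.555, 0.088, 0.017]), 0.86), (array([ 0.645, -0.324,  0.037]), 0.6)]
drill_block [(array([ 0.534, -0.013,  0.062]), 0.84)]
clamp_arm [(array([0.496, 0.166, 0.042]), 0.91)]
clamp_knob [(array([0.5  , 0.168, 0.044]), 0.56), (array([ 0.533, -0.015,  0.06 ]), 0.46)]
brass_weight [(array([ 0.463, -0.148,  0.048]), 0.69), (array([0.504, 0.167, 0.043]), 0.49)]
eraser []
wax_tin [(array([0.666, 0.32 , 0.024]), 0.83)]
maple_block [(array([ 0.645, -0.323,  0.038]), 0.8)]
pliers []
pin_dish [(array([0.594, 0.308, 0.005]), 0.9)]
```

Run:
```python
import cv2
i=cv2.imread("pics/top0.png");cv2.imwrite("pics/t1.png",cv2.resize(i,(800,600)))
```

```text
(no output)
```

View pics/t1.png

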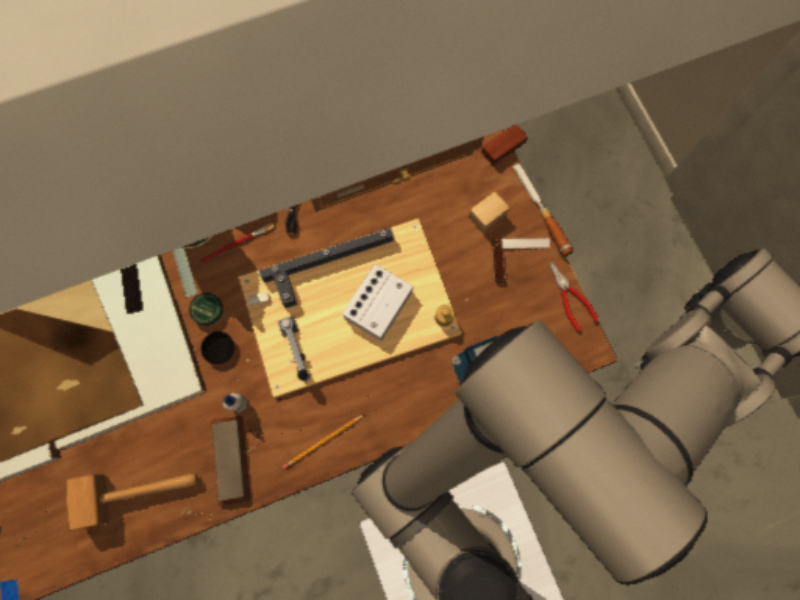

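View pics/scene0.png

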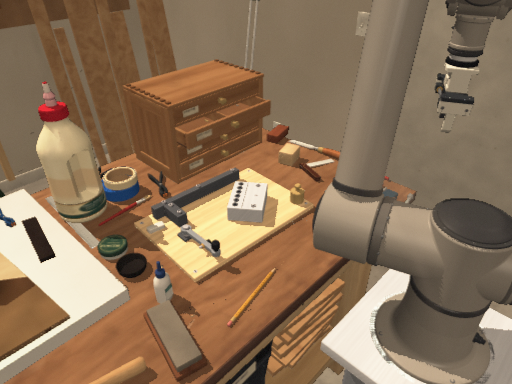

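Top view (800x600): board corners at about (240,278), (420,220), (462,335) and (275,397). The fence runs along the far edge from (262,272) to (390,237), with the stop at (286,285). The block is at (378,300), turned counter-clockwise with its bushes to the upper left. The clamp is open with its knob at (303,374), and the brass weight is at (445,317). I'll fit the poses by silhouette.

```bash
cat > h.py <<'E'
from cell import robot
import cv2,numpy as np
from scipy.optimize import minimize
from scipy.spatial.transform import Rotation as Ro
def cam(p,s=None):
    f=p["img"].shape[0]/2/np.tan(np.radians(p["fovy"])/2)
    if "hand_eye" in p:
        T=np.eye(4);T[:3,:3]=Ro.from_euler("xyz",s["tool_rot"]).as_matrix();T[:3,3]=s["tool_pos"]
        M=np.linalg.inv(T@np.array(p["hand_eye"]));R,t=M[:3,:3],M[:3,3]
    else: R,t=np.array(p["R"]),np.array(p["t"])
    return f,p["cx"],p["cy"],R,t
def proj(c,X):
    f,cx,cy,R,t=c;q=np.atleast_2d(X)@R.T+t
    return np.c_[f*q[:,0]/q[:,2]+cx,f*q[:,1]/q[:,2]+cy]
def ray(c,uv,z):
    f,cx,cy,R,t=c;uv=np.atleast_2d(uv);d=np.c_[(uv[:,0]-cx)/f,(uv[:,1]-cy)/f,np.ones(len(uv))]@R
    o=-R.T@t;return o+d*((z-o[2])/d[:,2])[:,None]
def box(x0,x1,y0,y1,z0,z1): return np.array([[x,y,z] for x in(x0,x1) for y in(y0,y1) for z in(z0,z1)])
def place(B,p):
    c,s=np.cos(p[2]),np.sin(p[2]);return np.c_[c*B[:,0]-s*B[:,1]+p[0],s*B[:,0]+c*B[:,1]+p[1],B[:,2]]
JIG=[box(-.14,.14,-.21,.21,0,.015),box(.105,.125,-.14,.16,.015,.051),box(.035,.105,.105,.133,.015,.051)]
BLK=[box(-.048,.048,-.065,.065,.015,.059)]
def arm(a): # in jig frame
    B=box(0,.118,-.007,.007,.03,.042)
    return [place(B,(-.005,.137,np.pi+a))]
def sil(c,boxes,p,S=4):
    m=np.zeros((384*S//4,512*S//4),np.uint8)
    for B in boxes:
        h=cv2.convexHull((proj(c,place(B,p))*16).astype(np.int32));cv2.fillConvexPoly(m,h,1,cv2.LINE_8,4)
    return m>0
def fit(cs,masks,boxes,p0,ign=None,d=(.02,.02,.1)):
    def cost(p):
        r=0
        for i,(c,m) in enumerate(zip(cs,masks)):
            s=sil(c,boxes,p);w=np.ones_like(s) if ign is None else ~ign[i]
            r+=1-(s&m&w).sum()/max(1,((s|m)&w).sum())
        return r
    p=np.array(p0,float)
    for k in range(3):
        sim=np.array([p]+[p+np.eye(3)[i]*np.array(d)/(3**k) for i in range(3)])
        o=minimize(cost,p,method="Nelder-Mead",options=dict(initial_simplex=sim,xatol=1e-4,fatol=1e-4));p=o.x
    return p,o.fun/len(cs)
def tojig(J,q): # world pose->jig
    c,s=np.cos(J[2]),np.sin(J[2]);d=np.array(q[:2])-J[:2]
    return np.array([c*d[0]+s*d[1],-s*d[0]+c*d[1]]+([q[2]-J[2]] if len(q)>2 else []))
def draw(img,c,boxes,p,col):
    for B in boxes:
        q=(proj(c,place(B,p))*16).astype(int)
        for a in range(8):
            for b in(1,2,4):
                if not a&b: cv2.line(img,tuple(map(int,q[a])),tuple(map(int,q[a|b])),col,1,cv2.LINE_AA,4)
E
python3 - <<'E'
from h import *
cs=[];mj=[];mb=[];ig=[];ims=[];ma=[]
for n in["top","scene"]:
    p=robot.read_camera(n);c=cam(p);cs.append(c);ims.append(p["img"][:,:,::-1].copy())
    g=lambda t:(robot.trace(t,p) or [{"pixels":np.zeros((384,512),bool),"score":0}])[0]
    a=g("jig");b=g("drill_block");w=g("brass_weight");k=g("clamp_arm");e=g("eraser")
    print(n,[round(x["score"],2) for x in(a,b,w,k,e)],[x["pixels"].sum() for x in (a,b,w,k,e)])
    mj.append(a["pixels"]);mb.append(b["pixels"]);ma.append(k["pixels"])
    ig.append(cv2.dilate((b["pixels"]|w["pixels"]|k["pixels"]|e["pixels"]).astype(np.uint8),np.ones((5,5)))>0)
J,e=fit(cs,mj,JIG,(.575,.03,-.15),ig);print("jig",J,e)
B,e=fit(cs,mb,BLK,(.54,-.02,.5));print("blk",B,e,tojig(J,B))
for i in 0,1:
    q=cv2.resize(ims[i],None,fx=2,fy=2,interpolation=cv2.INTER_CUBIC)
    c=(cs[i][0]*2,cs[i][1]*2,cs[i][2]*2)+cs[i][3:]
    draw(q,c,JIG,J,(0,255,255));draw(q,c,BLK,B,(0,0,255));draw(q,c,arm(0),J,(255,0,0)) if 0 else None
    for bx in arm(0):
        c_=[np.array(bx)]; draw(q,c,c_,J,(255,0,0))
    u=q[240:540,280:640] if i==0 else q[300:600,240:640]
    cv2.imwrite(f"pics/o{i}.png",u)
a,b=cv2.imread("pics/o0.png"),cv2.imread("pics/o1.png");cv2.imwrite("pics/o.png",np.hstack([a,b]))
np.savez("st.npz",J=J,B=B)
E
```

```text
top [0.74, 0.79, 0.47, 0.78, 0.53] [np.int64(8334), np.int64(1229), np.int64(197), np.int64(243), np.int64(77)]
scene [0.72, 0.95, 0.61, 0.82, 0.48] [np.int64(8866), np.int64(1405), np.int64(230), np.int64(393), np.int64(138)]
jig [ 0.57668675  0.01841288 -0.05042578] 0.0574616552985589
blk [ 0.55093263 -0.03854405  0.66755603] 0.067318859956711 [-0.0228505  -0.05818266  0.71798181]
```

View pics/o.png

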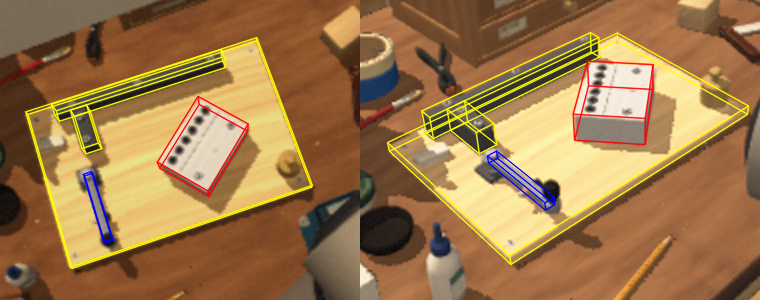

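The fit agrees in both views. In the jig frame the block is at (-23, -58) mm with yaw 0.72, and the clamp angle is about 0. I'll move next to the block's rear left corner.

```bash
cat > go.py <<'E'
import sys
from h import *
# args: jx jy (mm, jig) z(mm) yaw_rel_jig
J=np.load("st.npz")["J"];s=robot.observe()
R=Ro.from_euler("xyz",s["tool_rot"]);P=np.array(s["tool_pos"])
print("t",round(s["time"],2),"jig mm",np.round(tojig(J,P)*1e3,1),"z",round(P[2]*1e3,1),"rot",np.round(s["tool_rot"],3),"yaw rel",round(s["tool_rot"][2]-J[2],3),"F",np.round(s["contact_force"],1),"op",s["opening"])
if len(sys.argv)>1:
    x,y,z,w=map(float,sys.argv[1:5])
    W=place(np.array([[x/1e3,y/1e3,z/1e3]]),J)[0];T=Ro.from_euler("xyz",[np.pi,0,J[2]+w])
    rv=(R.inv()*T).as_rotvec()
    print("shift cm, current axes",np.round(R.inv().apply(W-P)*100,2),"| target axes",np.round(T.inv().apply(W-P)*100,2),"| turn",np.round(rv,3))
E
python3 go.py -116 -86 120 0
```

```text
t 1.7 jig mm [-322.3 -507.6  277.2] z 226.8 rot [3.142 0.    0.452] yaw rel 0.502 F [0.5 0.5 0. ] op 0.09170877451861788
shift cm, current axes [ 38.38 -27.03  10.67] | target axes [ 20.63 -42.16  10.68] | turn [ 0.    -0.     0.502]
```

Emit:
apply_moves(motion="0 0 0 0 0 0 0.126; 0 0 0 0 0 0 0.126; 0 0 0 0 0 0 0.125; 0 0 0 0 0 0 0.125; 0 1.72 -3.51 0.89 0 0 0; 0 1.72 -3.51 0.89 0 0 0; 0 1.72 -3.51 0.89 0 0 0; 0 1.72 -3.51 0.89 0 0 0; 0 1.72 -3.51 0.89 0 0 0; 0 1.72 -3.51 0.89 0 0 0; 0 1.72 -3.51 0.89 0 0 0; 0 1.72 -3.51 0.89 0 0 0; 0 1.72 -3.51 0.89 0 0 0; 0 1.72 -3.51 0.89 0 0 0; 0 1.72 -3.51 0.89 0 0 0; 0 1.71 -3.55 0.89 0 0 0; 0 0 0 0 0 0 0")

```text
time: 3.82
tool_pos: [0.4568, -0.0597, 0.1194]
tool_rot: [-3.141, 0.001, -0.047]
contact_force: [1.1, -1.1, 0.0]
opening: 0.0006
grip_force: 0.0
```

```bash
python3 go.py -116 -86 27 0
python3 - <<'E'
from h import *
s=robot.observe();p=robot.read_camera("wrist");c=cam(p,s);print(p["hand_eye"],p["fovy"])
st=np.load("st.npz");J,B=st["J"],st["B"]
q=np.ascontiguousarray(p["img"][:,:,::-1]);draw(q,c,BLK,B,(0,0,255));draw(q,c,JIG,J,(0,255,255))
cv2.imwrite("pics/w1.png",q)
E
```

```text
t 3.83 jig mm [-115.8  -84.1  169.8] z 119.4 rot [-3.141e+00  1.000e-03 -4.700e-02] yaw rel 0.004 F [ 1.1 -1.1  0. ] op 0.000627286308638759
shift cm, current axes [-0.02  0.2   9.24] | target axes [-0.02  0.19  9.24] | turn [-0.     0.001  0.004]
[[-2.59017241e-04 -9.59536918e-01 -2.81582734e-01  7.53026009e-02]
 [ 9.99999732e-01 -4.41326927e-04  5.84028379e-04  7.51760655e-04]
 [-6.84666833e-04 -2.81582508e-01  9.59536775e-01 -1.57537208e-01]
 [ 0.00000000e+00  0.00000000e+00  0.00000000e+00  1.00000000e+00]] 65.72102962519062
```

View pics/w1.png

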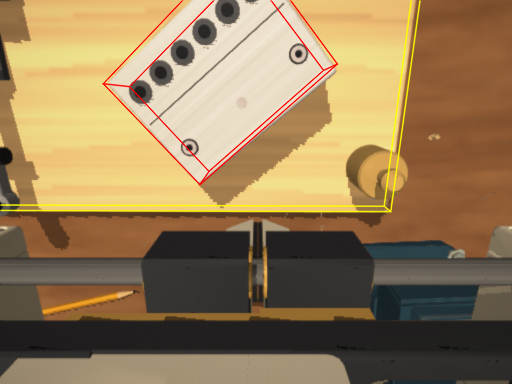

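The wrist view matches the model: near corner of the block at (200,184), brass weight at (380,172), and the gripper clear of both. Descending.

Emit:
apply_moves(motion="0 0 0.1 2.6 0 0 0.002; 0 0 0.1 2.6 0 0 0.002; 0 0 0 2.4 0 0 0; 0 0 0 1.6 0 0 0; 0 0.7 -0.7 0 0 0 0; 0 0.7 -0.7 0 0 0 0; 0 0.35 -0.35 0 0 0 0; 0 0.35 -0.35 0 0 0 0; 0 0.35 -0.35 0 0 0 0; 0 0.35 -0.35 0 0 0 0; 0 0.4 -0.3 0 0 0 0; 0 0.4 -0.3 0 0 0 0; 0 0 0 0 0 0 0")

```text
time: 5.5
tool_pos: [0.491, -0.0307, 0.0282]
tool_rot: [-3.141, 0.007, -0.053]
contact_force: [-11.0, 0.5, 6.7]
opening: 0.0003
grip_force: 5.3
```

```bash
cat > look.py <<'E'
from h import *
import sys
st=dict(np.load("st.npz"));J,B=st["J"],st["B"]
cs=[];ms=[]
for n in sys.argv[1].split(","):
    s=robot.observe();p=robot.read_camera(n);r=robot.trace("drill_block",p)
    if r: cs.append(cam(p,s));ms.append(r[0]["pixels"]);print(n,round(r[0]["score"],2),ms[-1].sum())
    if len(sys.argv)>2: cv2.imwrite(f"pics/{sys.argv[2]}_{n}.png",p["img"][:,:,::-1])
    if r:
        b,e=fit(cs[-1:],ms[-1:],BLK,B);b2=tojig(J,b);print("  ",n,np.round(b2*[1e3,1e3,1],3),round(e,3))
b,e=fit(cs,ms,BLK,B);st["B"]=b;np.savez("st.npz",**st)
b2=tojig(J,b);print("block jig",np.round(b2*[1e3,1e3,1],3),round(e,3))
print("corners FL FR BL BR",np.round(place(np.array([[48,65,0],[48,-65,0],[-48,65,0],[-48,-65,0.]]),b2*[1e3,1e3,1])[:,:2],1).tolist())
E
python3 go.py; python3 look.py top,scene,wrist
```

```text
t 5.5 jig mm [-83.1 -53.4  78.6] z 28.2 rot [-3.141  0.007 -0.053] yaw rel -0.002 F [-11.    0.5   6.7] op 0.000325290173108667
scene 0.72 595
   scene [ -7.601 -44.388   0.659] 0.623
wrist 0.91 63526
   wrist [-10.009 -53.78    0.48 ] 0.05
block jig [-11.062 -52.967   0.494] 0.343
corners FL FR BL BR [[0.4, 27.0], [62.0, -87.5], [-84.1, -18.5], [-22.5, -133.0]]
```

Emit:
apply_moves(motion="0 0.37 -0.17 0 0 0 0; 0 0.37 -0.17 0 0 0 0; 0 0.37 -0.17 0 0 0 0; 0 0.37 -0.16 0 0 0 0; 0 0.37 -0.15 0 0 0 0; 0 0.38 -0.14 0 0 0 0; 0 0.38 -0.13 0 0 0 0; 0 0.38 -0.12 0 0 0 0; 0 0 0 0 0 0 0")

```text
time: 6.92
tool_pos: [0.5211, -0.0197, 0.028]
tool_rot: [-3.14, 0.008, -0.053]
contact_force: [-11.2, 2.8, 5.3]
opening: 0.0005
grip_force: 5.2
```

```bash
python3 go.py; python3 look.py wrist
```

```text
t 6.92 jig mm [-53.6 -40.8  78.4] z 28.0 rot [-3.14   0.008 -0.053] yaw rel -0.002 F [-11.2   2.8   5.3] op 0.0005298953416497637
wrist 0.92 66255
   wrist [ 14.066 -54.328   0.271] 0.056
block jig [ 14.066 -54.328   0.271] 0.056
corners FL FR BL BR [[42.9, 21.1], [77.7, -104.1], [-49.6, -4.5], [-14.8, -129.8]]
```

Emit:
apply_moves(motion="0 0.38 -0.08 0 0 0 0; 0 0.38 -0.08 0 0 0 0; 0 0.38 -0.06 0 0 0 0; 0 0.38 -0.06 0 0 0 0; 0 0.38 -0.04 0 0 0 0; 0 0.38 -0.04 0 0 0 0; 0 0.3 0 0 0 0 0; 0 0 0 0 0 0 0")

```text
time: 8.02
tool_pos: [0.5474, -0.0171, 0.028]
tool_rot: [-3.14, 0.007, -0.053]
contact_force: [-9.9, 5.6, 4.7]
opening: 0.0004
grip_force: 5.1
```

```bash
python3 go.py; python3 look.py wrist
```

```text
t 8.03 jig mm [-27.5 -36.9  78.4] z 28.0 rot [-3.14   0.007 -0.053] yaw rel -0.002 F [-9.9  5.6  4.7] op 0.0003930164885645595
wrist 0.62 68116
   wrist [ 34.085 -59.326   0.101] 0.064
block jig [ 34.085 -59.326   0.101] 0.064
corners FL FR BL BR [[75.3, 10.2], [88.4, -119.1], [-20.2, 0.5], [-7.1, -128.8]]
```

Emit:
apply_moves(motion="0 0.35 0 0 0 0 0; 0 0.35 0 0 0 0 0; 0 0.3 0 0 0 0 0; 0 0 0 0 0 0 0; 0 -0.6 0 0 0 0 0; 0 0 1 0 0 0 0; 0 0 1.1 0 0 0 0; 0 0 0 0 0 0 0")

```text
time: 9.12
tool_pos: [0.5538, -0.0416, 0.0281]
tool_rot: [3.141, -0.001, -0.056]
contact_force: [1.1, 0.6, 0.4]
opening: 0.0007
grip_force: 0.0
```

```bash
python3 go.py; python3 look.py wrist b
python3 - <<'E'
from h import *
st=np.load("st.npz");s=robot.observe();p=robot.read_camera("wrist");c=cam(p,s)
q=np.ascontiguousarray(p["img"][:,:,::-1]);draw(q,c,BLK,st["B"],(0,0,255));draw(q,c,JIG,st["J"],(0,255,255));cv2.imwrite("pics/w2.png",q)
E
```

```text
t 9.12 jig mm [-19.8 -61.   78.5] z 28.1 rot [ 3.141e+00 -1.000e-03 -5.600e-02] yaw rel -0.006 F [1.1 0.6 0.4] op 0.0006539019533109836
wrist 0.6 68214
   wrist [ 4.0640e+01 -6.2348e+01  1.4000e-02] 0.058
block jig [ 4.0640e+01 -6.2348e+01  1.4000e-02] 0.058
corners FL FR BL BR [[87.7, 3.3], [89.6, -126.7], [-8.3, 2.0], [-6.4, -128.0]]
```

View pics/w2.png

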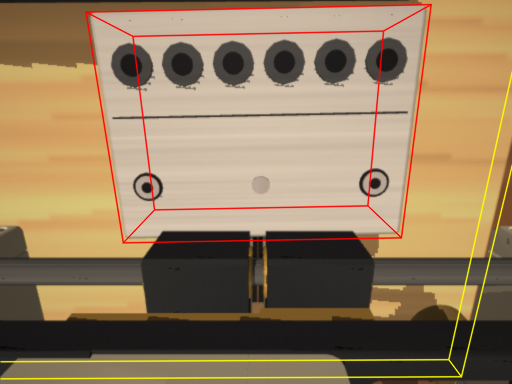

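Block in the jig frame: x 41, y -62, yaw 0.01. The bush row (rows 60–65) is almost parallel to the fence. Next I'll push it straight onto the fence.

Emit:
apply_moves(motion="0 0.35 0 0 0 0 0; 0 0.35 0 0 0 0 0; 0 0.35 0 0 0 0 0; 0 0.35 0 0 0 0 0; 0 0.2 0 0 0 0 0; 0 0.15 0 0 0 0 0; 0 0 0 0 0 0 0")

```text
time: 10.15
tool_pos: [0.5666, -0.04, 0.0274]
tool_rot: [-3.141, 0.01, -0.053]
contact_force: [-14.4, 1.3, 9.6]
opening: 0.0005
grip_force: 7.4
```

Emit:
apply_moves(motion="0 0.1 0 0 0 0 0; 0 0.1 0 0 0 0 0; 0 0 0 0 0 0 0")

```text
time: 10.52
tool_pos: [0.5685, -0.0401, 0.0274]
tool_rot: [-3.141, 0.01, -0.053]
contact_force: [-14.8, 1.3, 9.0]
opening: 0.0004
grip_force: 7.6
```

```bash
python3 go.py
```

```text
t 10.53 jig mm [ -5.2 -58.9  77.8] z 27.4 rot [-3.141  0.01  -0.053] yaw rel -0.003 F [-14.8   1.3   9. ] op 0.0003975952459659569
```

Emit:
apply_moves(motion="0 0.15 0 0 0 0 0; 0 0.15 0 0 0 0 0; 0 0.1 0 0 0 0 0; 0 0 0 0 0 0 0")

```text
time: 11.02
tool_pos: [0.57, -0.0402, 0.0274]
tool_rot: [-3.141, 0.016, -0.053]
contact_force: [-24.3, 1.2, 17.3]
opening: 0.0001
grip_force: 12.1
```

Emit:
apply_moves(motion="0 0.1 0 0 0 0 0; 0 0.1 0 0 0 0 0; 0 0 0 0 0 0 0")

```text
time: 11.4
tool_pos: [0.57, -0.0402, 0.0275]
tool_rot: [-3.14, 0.02, -0.053]
contact_force: [-30.6, 0.3, 23.4]
opening: 0.0003
grip_force: 15.8
```

The force rises while the tool stays put, so the block is on the fence. Backing off for a look, then round to the right end.

Emit:
apply_moves(motion="0 -0.8 0 0 0 0 0; 0 -0.8 0 0 0 0 0; 0 -1.0 0 0 0 0 0; 0 0 0 0 0 0 0")

```text
time: 11.9
tool_pos: [0.5524, -0.04, 0.0279]
tool_rot: [3.142, 0.0, -0.054]
contact_force: [-0.6, 0.1, -0.2]
opening: 0.0006
grip_force: 0.0
```

```bash
python3 go.py;python3 look.py top,wrist,scene c
```

```text
t 11.9 jig mm [-21.3 -59.6  78.3] z 27.9 rot [ 3.142  0.    -0.054] yaw rel -0.004 F [-0.6  0.1 -0.2] op 0.0005747480795581443
top 0.18 3608
   top [ 34.986 111.866  -0.326] 0.627
wrist 0.59 64922
   wrist [ 5.6162e+01 -6.2824e+01 -6.0000e-03] 0.024
scene 0.65 410
   scene [ 5.7492e+01 -6.2510e+01 -8.0000e-03] 0.735
block jig [ 5.6072e+01 -6.4012e+01 -4.0000e-03] 0.586
corners FL FR BL BR [[104.3, 0.8], [103.8, -129.2], [8.3, 1.2], [7.8, -128.8]]
```

```bash
python3 - <<'E'
from h import *
J=np.load("st.npz")["J"];c=cam(robot.read_camera("scene"))
for q in ray(c,[(184,174),(268,137)],0): print(np.round(q,3),np.round(tojig(J,q)*1e3))
E
python3 go.py 56 -162 28 0
```

```text
[ 0.842 -0.035  0.   ] [267. -40.  50.]
[ 0.823 -0.423  0.   ] [ 269. -428.   50.]
t 12.25 jig mm [-20.5 -59.7  78.3] z 27.9 rot [ 3.141 -0.    -0.054] yaw rel -0.004 F [ 0.2  0.1 -0.2] op 0.0003769850548991331
shift cm, current axes [ 7.69e+00  1.02e+01 -1.00e-02] | target axes [ 7.650e+00  1.023e+01 -1.000e-02] | turn [ 0.    -0.    -0.004]
```

Emit:
apply_moves(motion="0 0 2.5 0 0 0 0; 0 0 2.6 0 0 0 0; 0 0 2.6 0 0 0 0; 0 0 2.5 0 0 0 0; 0 2 0 0 0 0 0; 0 2 0 0 0 0 0; 0 2 0 0 0 0 0; 0 1.65 0 0 0 0 0; 0 0 -0.4 0 0 0 0; 0 0 -0.4 0 0 0 0; 0 0 -0.4 0 0 0 0; 0 0 -0.4 0 0 0 0; 0 0 -0.4 0 0 0 0; 0 0 -0.4 0 0 0 0; 0 0.03 -0.4 0 0 0 0; 0 0.03 -0.4 0 0 0 0; 0 0.03 -0.4 0 0 0 0; 0 0 0 0 0 0 0")

```text
time: 14.5
tool_pos: [0.6258, -0.1126, 0.0281]
tool_rot: [3.138, 0.001, -0.054]
contact_force: [-4.1, -10.3, 1.7]
opening: 0.0002
grip_force: 5.0
```

```bash
python3 go.py;python3 look.py wrist d
```

```text
t 14.5 jig mm [  55.6 -128.4   78.5] z 28.1 rot [ 3.138e+00  1.000e-03 -5.400e-02] yaw rel -0.004 F [ -4.1 -10.3   1.7] op 0.0002450247049788662
wrist 0.77 21966
   wrist [ 69.54  -14.818  -0.384] 0.495
block jig [ 69.54  -14.818  -0.384] 0.495
corners FL FR BL BR [[138.4, 27.4], [89.7, -93.1], [49.4, 63.4], [0.7, -57.1]]
```

View pics/d_wrist.png

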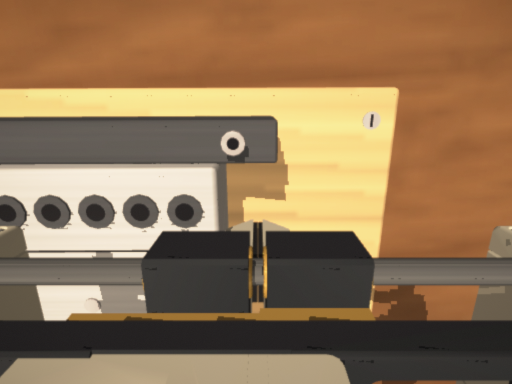

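The block lies parallel against the fence: its far edge runs along row 163 right by the fence. I'll keep pushing left.

Emit:
apply_moves(motion="0 0 -0.45 0 0 0 0; 0 0 -0.45 0 0 0 0; 0 0 -0.45 0 0 0 0; 0 0 -0.45 0 0 0 0; 0 0 -0.45 0 0 0 0; 0 0 -0.45 0 0 0 0; 0 0 -0.45 0 0 0 0; 0 0 -0.45 0 0 0 0; 0 0 -0.45 0 0 0 0; 0 0 -0.45 0 0 0 0; 0 0 -0.45 0 0 0 0; 0 0 -0.45 0 0 0 0; 0 0 -0.45 0 0 0 0; 0 0 -0.45 0 0 0 0; 0 0 -0.4 0 0 0 0; 0 0 0 0 0 0 0")

```text
time: 16.6
tool_pos: [0.6292, -0.0459, 0.0281]
tool_rot: [3.138, 0.002, -0.054]
contact_force: [-4.8, -10.7, 2.5]
opening: 0.0006
grip_force: 5.6
```

```bash
python3 go.py
```

```text
t 16.6 jig mm [ 55.6 -61.6  78.5] z 28.1 rot [ 3.138e+00  2.000e-03 -5.400e-02] yaw rel -0.004 F [ -4.8 -10.7   2.5] op 0.0005857353436993915
```

Emit:
apply_moves(motion="0 0 -0.4 0 0 0 0; 0 0 -0.4 0 0 0 0; 0 0 -0.3 0 0 0 0; 0 0 -0.2 0 0 0 0; 0 0 -0.15 0 0 0 0; 0 0 0 0 0 0 0")

```text
time: 17.35
tool_pos: [0.6298, -0.0319, 0.0281]
tool_rot: [3.137, 0.002, -0.054]
contact_force: [-6.0, -12.0, 2.9]
opening: 0.0005
grip_force: 6.6
```

Emit:
apply_moves(motion="0 0 -0.15 0 0 0 0; 0 0 -0.1 0 0 0 0; 0 0 0 0 0 0 0")

```text
time: 17.73
tool_pos: [0.6299, -0.0296, 0.0281]
tool_rot: [3.137, 0.002, -0.054]
contact_force: [-4.3, -13.6, 2.6]
opening: 0.0001
grip_force: 6.8
```

```bash
python3 go.py
```

```text
t 17.73 jig mm [ 55.6 -45.3  78.5] z 28.1 rot [ 3.137e+00  2.000e-03 -5.400e-02] yaw rel -0.004 F [ -4.3 -13.6   2.6] op 0.0001364546384826045
```

Emit:
apply_moves(motion="0 0 -0.15 0 0 0 0; 0 0 -0.15 0 0 0 0; 0 0 0 0 0 0 0")

```text
time: 18.1
tool_pos: [0.6301, -0.0266, 0.0281]
tool_rot: [3.137, 0.002, -0.054]
contact_force: [-5.6, -13.8, 2.6]
opening: 0.0002
grip_force: 6.8
```

Emit:
apply_moves(motion="0 0 -0.1 0 0 0 0; 0 0 -0.1 0 0 0 0; 0 0 0 0 0 0 0")

```text
time: 18.48
tool_pos: [0.6301, -0.025, 0.0281]
tool_rot: [3.137, 0.002, -0.054]
contact_force: [-4.8, -14.0, 2.9]
opening: 0.0005
grip_force: 7.5
```

```bash
python3 go.py
```

```text
t 18.48 jig mm [ 55.6 -40.6  78.5] z 28.1 rot [ 3.137e+00  2.000e-03 -5.400e-02] yaw rel -0.004 F [ -4.8 -14.    2.9] op 0.000471273257270295
```

Emit:
apply_moves(motion="0 0 -0.15 0 0 0 0; 0 0 -0.1 0 0 0 0; 0 0 0 0 0 0 0")

```text
time: 18.85
tool_pos: [0.6302, -0.0249, 0.0282]
tool_rot: [3.134, 0.002, -0.054]
contact_force: [-6.2, -24.4, 3.7]
opening: 0.0003
grip_force: 12.1
```

Emit:
apply_moves(motion="0 0 -0.15 0 0 0 0; 0 0 -0.1 0 0 0 0; 0 0 0 0 0 0 0")

```text
time: 19.23
tool_pos: [0.6301, -0.0249, 0.0282]
tool_rot: [3.131, 0.003, -0.055]
contact_force: [-7.7, -32.6, 4.2]
opening: 0.0005
grip_force: 16.8
```

```bash
python3 go.py
python3 - <<'E'
from h import *
st=np.load("st.npz");s=robot.observe();J=st["J"]
B=place(np.array([[.057,.040,0]]),J)[0];B[2]=J[2]
out=[]
for n in("wrist","scene"):
    p=robot.read_camera(n);c=cam(p,s);q=np.ascontiguousarray(p["img"][:,:,::-1])
    if n=="scene":
        c=(c[0]*3,c[1]*3+1,c[2]*3+1)+c[3:];q=cv2.resize(q,None,fx=3,fy=3,interpolation=cv2.INTER_CUBIC)
    draw(q,c,BLK,B,(0,0,255));draw(q,c,JIG,J,(0,255,255))
    out.append(cv2.resize(q,(400,300)) if n=="wrist" else q[480:780,400:800])
cv2.imwrite("pics/e.png",np.hstack(out))
E
```

```text
t 19.23 jig mm [ 55.6 -40.6  78.6] z 28.2 rot [ 3.131e+00  3.000e-03 -5.500e-02] yaw rel -0.004 F [ -7.7 -32.6   4.2] op 0.0005412546683790655
```

View pics/e.png

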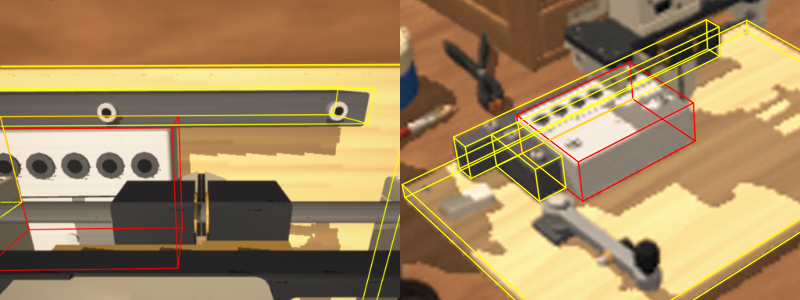

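The force rose with the tool stopped, and the scene shows the block's left end on the end stop. Next I'll go round to the front and press it once more against the fence to be sure it's flush.

Emit:
apply_moves(motion="0 0 0.8 0 0 0 0; 0 0 1 0 0 0 0; 0 -2 0 0 0 0 0; 0 -2 0 0 0 0 0; 0 -2 0 0 0 0 0; 0 -2 0 0 0 0 0; 0 -0.6 -1 0 0 0 0; 0 0 -2 0 0 0 0; 0 0 -2.2 0 0 0 0; 0 0 -2.2 0 0 0 0; 0 0 -2.2 0 0 0 0; 0 0 0 0 0 0 0")

```text
time: 20.82
tool_pos: [0.5508, 0.0688, 0.0279]
tool_rot: [-3.141, -0.001, -0.051]
contact_force: [-0.6, -1.4, 0.9]
opening: 0.0004
grip_force: 0.0
```

```bash
python3 go.py -6 42 28 0
python3 - <<'E'
from h import *
st=dict(np.load("st.npz"));J=st["J"];B=place(np.array([[.057,.040,0]]),J)[0];B[2]=J[2];st["B"]=B;np.savez("st.npz",**st)
E
python3 look.py wrist f
```

```text
t 20.82 jig mm [-28.4  49.   78.3] z 27.9 rot [-3.141e+00 -1.000e-03 -5.100e-02] yaw rel -0.0 F [-0.6 -1.4  0.9] op 0.00044604145866459577
shift cm, current axes [ 2.24  0.7  -0.01] | target axes [ 2.24  0.7  -0.01] | turn [-0.    -0.001 -0.   ]
wrist 0.78 60180
   wrist [5.6146e+01 4.2603e+01 2.0000e-03] 0.023
block jig [5.6146e+01 4.2603e+01 2.0000e-03] 0.023
corners FL FR BL BR [[104.0, 107.7], [104.3, -22.3], [8.0, 107.5], [8.3, -22.5]]
```

View pics/f_wrist.png

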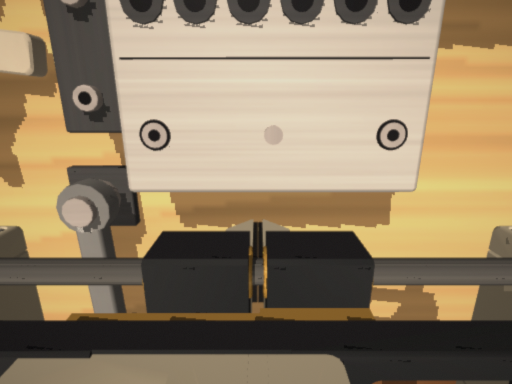

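The wrist view shows the block flush against the stop (edge at about (121,130)) and square. One light confirming push toward the fence.

Emit:
apply_moves(motion="0 0.8 0.7 0 0 0 0; 0 0.8 0 0 0 0 0; 0 0.4 0 0 0 0 0; 0 0.2 0 0 0 0 0; 0 0.2 0 0 0 0 0; 0 0.2 0 0 0 0 0; 0 0.2 0 0 0 0 0; 0 0.1 0 0 0 0 0; 0 0 0 0 0 0 0")

```text
time: 22.05
tool_pos: [0.5753, 0.0579, 0.0276]
tool_rot: [3.141, 0.007, -0.054]
contact_force: [-10.5, 0.3, 6.7]
opening: 0.0002
grip_force: 5.5
```

```bash
python3 go.py
```

```text
t 22.05 jig mm [-3.3 39.4 78.1] z 27.6 rot [ 3.141  0.007 -0.054] yaw rel -0.003 F [-10.5   0.3   6.7] op 0.00024335956316123302
```

Emit:
apply_moves(motion="0 0.2 0 0 0 0 0; 0 0.2 0 0 0 0 0; 0 0.1 0 0 0 0 0; 0 0 0 0 0 0 0")

```text
time: 22.55
tool_pos: [0.5751, 0.0579, 0.0277]
tool_rot: [3.141, 0.018, -0.053]
contact_force: [-27.7, -0.5, 22.8]
opening: 0.0002
grip_force: 14.7
```

Emit:
apply_moves(motion="0 -0.8 0 0 0 0 0; 0 -1 0 0 0 0 0; 0 -1 0 -1 0 0 0; 0 -1 0 -2.5 0 0 0; 0 -1 0 -3 0 0 0; 0 -1 0 -3 0 0 0; 0 0 0 0 0 0 0")

```text
time: 23.42
tool_pos: [0.5268, 0.0606, 0.1258]
tool_rot: [-3.141, -0.006, -0.054]
contact_force: [0.3, -0.3, 0.7]
opening: 0.0008
grip_force: 0.0
```

```bash
python3 - <<'E'
from h import *
st=dict(np.load("st.npz"));J=st["J"];J[:2]=place(np.array([[-.0009,.0026,0]]),J)[0][:2];st["J"]=J;np.savez("st.npz",**st);print(J)
E
python3 go.py -123 175 120 1.571; python3 look.py wrist g
python3 - <<'E'
from h import *
J=np.load("st.npz")["J"];s=robot.observe()
for n in("wrist","scene","top"):
    p=robot.read_camera(n);c=cam(p,s)
    r=robot.search_frame("clamp_knob",p);print(n,[(np.round(tojig(J,a["centre"][:2])*1e3),round(a["score"],2)) for a in r[:2]])
    a=robot.trace("clamp_arm",p)
    if a:
        m=a[0]["pixels"];b=max((( sil(c,[place(x,(0,0,0)) for x in arm(t)],J)&m).sum()/( sil(c,arm(t),J)|m).sum(),t) for t in np.arange(-.35,.3,.01));print(" arm",b)
E
```

```text
[ 0.57591895  0.02105494 -0.05042578]
t 23.43 jig mm [-51.1  37.  176.2] z 125.8 rot [-3.141 -0.006 -0.054] yaw rel -0.004 F [ 0.3 -0.3  0.7] op 0.0007673179635610163
shift cm, current axes [ -7.24 -13.77   0.54] | target axes [13.8  -7.19  0.58] | turn [ 0.004 -0.005 -1.575]
wrist 0.79 22631
   wrist [ 5.6449e+01  3.8457e+01 -6.0000e-03] 0.022
block jig [ 5.6449e+01  3.8457e+01 -6.0000e-03] 0.022
corners FL FR BL BR [[104.8, 103.2], [104.1, -26.8], [8.8, 103.7], [8.1, -26.2]]
wrist [(array([-41., 133.]), 0.9)]
 arm (np.float64(0.5793319415448852), np.float64(0.060000000000000386))
scene [(array([-84., 142.]), 0.87)]
 arm (np.float64(0.715261958997722), np.float64(0.0700000000000004))
top []
 arm (np.float64(0.0), np.float64(0.2900000000000006))
```

View pics/g_wrist.png

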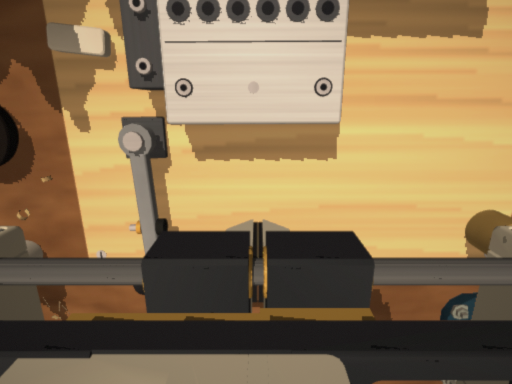

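```bash
python3 go.py -125 159 120 1.641
python3 - <<'E'
from h import *
J=np.load("st.npz")["J"];p=robot.read_camera("scene");c=cam(p);b=ray(c,[(164,300)],0)[0];print("bottle base",np.round(tojig(J,b)*1e3))
for z in(.05,.07,.09,.11):print(z,proj(c,[b[0],b[1],z]))
E
```

```text
t 23.98 jig mm [-52.2  36.8 172.9] z 122.5 rot [ 3.141e+00  1.000e-03 -5.400e-02] yaw rel -0.004 F [-0.7  0.2  0.5] op 0.00037273870112352074
shift cm, current axes [ -7.33 -12.19   0.25] | target axes [12.7  -6.41  0.25] | turn [-0.000e+00  1.000e-03 -1.645e+00]
bottle base [-135.  288.   50.]
0.05 [[160.85632964 284.22240488]]
0.07 [[159.538511   277.60847704]]
0.09 [[158.18404878 270.81064075]]
0.11 [[156.79139305 263.82111715]]
```

Emit:
apply_moves(motion="0 0 0 0 0 0 -0.165; 0 0 0 0 0 0 -0.165; 0 0 0 0 0 0 -0.165; 0 0 0 0 0 0 -0.165; 0 0 0 0 0 0 -0.165; 0 0 0 0 0 0 -0.165; 0 0 0 0 0 0 -0.165; 0 0 0 0 0 0 -0.165; 0 0 0 0 0 0 -0.165; 0 0 0 0 0 0 -0.16; 0 2.5 -1.3 0 0 0 0; 0 2.5 -1.3 0 0 0 0; 0 2.5 -1.3 0 0 0 0; 0 2.5 -1.3 0 0 0 0; 0 2.7 -1.2 0 0 0 0; 0 0 0 0 0 0 0")

```text
time: 26.02
tool_pos: [0.4585, 0.1874, 0.1229]
tool_rot: [-3.141, 0.0, 1.593]
contact_force: [0.3, 0.2, -0.2]
opening: 0.0004
grip_force: 0.0
```

```bash
python3 go.py -125 159 48 1.641
```

```text
t 26.02 jig mm [-125.7  160.2  173.3] z 122.9 rot [-3.141  0.     1.593] yaw rel 1.644 F [ 0.3  0.2 -0.2] op 0.00038096108372857553
shift cm, current axes [-0.13  0.06  7.49] | target axes [-0.13  0.06  7.49] | turn [-0.     0.     0.003]
```

Emit:
apply_moves(motion="0 0 0.06 2.5 0 0 0; 0 0 0 2.5 0 0 0; 0 0 0 1.0 0 0 0; 0 0 0 0 0 0 0")

```text
time: 26.52
tool_pos: [0.4599, 0.1857, 0.0626]
tool_rot: [-3.141, 0.0, 1.59]
contact_force: [-1.7, 0.2, -0.3]
opening: 0.0006
grip_force: 0.0
```

Emit:
apply_moves(motion="0 0 0 0.8 0 0 0; 0 0 0 0.65 0 0 0; 0 0 0 0 0 0 0")

```text
time: 26.9
tool_pos: [0.4596, 0.1861, 0.0481]
tool_rot: [-3.141, 0.0, 1.591]
contact_force: [0.1, 0.3, -1.2]
opening: 0.0005
grip_force: 0.0
```

```bash
python3 go.py
python3 - <<'E'
from h import *
p=robot.read_camera("scene");q=cv2.resize(p["img"][:,:,::-1],None,fx=3,fy=3,interpolation=cv2.INTER_CUBIC)[440:920,300:940];cv2.imwrite("pics/i.png",q)
E
```

```text
t 26.9 jig mm [-124.5  159.    98.5] z 48.1 rot [-3.141  0.     1.591] yaw rel 1.641 F [ 0.1  0.3 -1.2] op 0.000513753646278138
```

View pics/i.png

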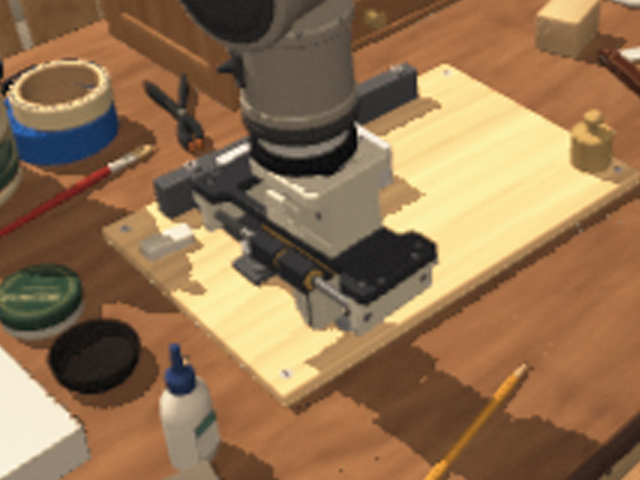

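The fingers are down left of the knob with nothing touched. Now I'll swing the knob round the pivot.

Emit:
apply_moves(motion="0 -0.59 -0.1 0 0 0 -0.05; 0 -0.59 -0.1 0 0 0 -0.05; 0 -0.59 -0.1 0 0 0 -0.05; 0 -0.59 -0.1 0 0 0 -0.05; 0 -0.59 -0.1 0 0 0 -0.05; 0 -0.59 -0.1 0 0 0 -0.05; 0 -0.59 -0.1 0 0 0 -0.05; 0 -0.59 -0.1 0 0 0 -0.05; 0 -0.59 -0.1 0 0 0 -0.05; 0 -0.59 -0.1 0 0 0 -0.05; 0 0 0 0 0 0 0")

```text
time: 28.32
tool_pos: [0.4644, 0.127, 0.0486]
tool_rot: [3.141, 0.0, 2.09]
contact_force: [-0.4, -0.2, 0.1]
opening: 0.0005
grip_force: 0.1
```

```bash
python3 go.py -120.5 98.6 48 2.141
```

```text
t 28.32 jig mm [-116.7  100.2   99. ] z 48.6 rot [3.141 0.    2.09 ] yaw rel 2.14 F [-0.4 -0.2  0.1] op 0.0004758738501133834
shift cm, current axes [ 0.07 -0.41  0.06] | target axes [ 0.07 -0.41  0.06] | turn [ 0.     0.    -0.001]
```

Emit:
apply_moves(motion="0 -0.6 -0.16 0 0 0 -0.05; 0 -0.6 -0.16 0 0 0 -0.05; 0 -0.6 -0.16 0 0 0 -0.05; 0 -0.6 -0.16 0 0 0 -0.05; 0 -0.6 -0.16 0 0 0 -0.05; 0 -0.6 -0.16 0 0 0 -0.05; 0 -0.6 -0.16 0 0 0 -0.05; 0 -0.6 -0.16 0 0 0 -0.05; 0 0 0 0 0 0 0")

```text
time: 29.45
tool_pos: [0.4855, 0.0824, 0.0486]
tool_rot: [3.141, 0.001, 2.489]
contact_force: [-0.6, 0.8, -0.3]
opening: 0.0003
grip_force: 0.0
```

```bash
cat > arm.py <<'E'
from h import *
J=np.load("st.npz")["J"];s=robot.observe();f=tojig(J,s["tool_pos"])*1e3;a=s["tool_rot"][2]-J[2]-np.pi/2
if a<-1:a+=2*np.pi
u=np.array([-np.cos(a),-np.sin(a)]);t=np.array([np.sin(a),-np.cos(a)]);d=f[:2]-[-5,137]
print("finger frame a",round(a,3),"radial",round(d@u,1),"behind D",round(-d@t,1),"F",np.round(s["contact_force"],1),"t",s["time"])
for n in("scene","top"):
    p=robot.read_camera(n);c=cam(p)
    m=robot.trace("clamp_arm",p)
    if m:
        m=m[0]["pixels"];g=[(( sil(c,arm(x),J)&m).sum()/( sil(c,arm(x),J)|m).sum(),round(x,3)) for x in np.arange(-.35,1.7,.01)];print(n,m.sum(),max(g))
E
python3 arm.py
```

```text
finger frame a 0.969 radial 116.2 behind D 27.4 F [-0.6  0.8 -0.3] t 29.45
scene 379 (np.float64(0.0), np.float64(1.69))
```

Run:
```python
from h import *
J=np.load("st.npz")["J"]
for n in("scene","top","wrist"):
    s=robot.observe();p=robot.read_camera(n);c=cam(p,s)
    for t in("clamp_arm","clamp_knob"):
        r=robot.search_frame(t,p);print(n,t,[(np.round(tojig(J,a["centre"][:2])*1e3),round(a["centre"][2]*1e3),round(a["score"],2)) for a in r[:2]])
        r=robot.trace(t,p)
        if r:
            m=r[0]["pixels"];v,u=np.nonzero(m);print("   px",m.sum(),u.mean().round(),v.mean().round(),round(r[0]["score"],2))
    print("proj pivot, arm at .97:",proj(c,place(np.array([[-.005,.137,.042],[-.005-.118*np.cos(.97),.137-.118*np.sin(.97),.06]]),J)).round().tolist())
```

```text
scene clamp_arm [(array([-38., 107.]), 42, 0.77)]
   px 364 201.0 228.0 0.63
scene clamp_knob [(array([-30., 110.]), 43, 0.74)]
   px 380 202.0 228.0 0.58
proj pivot, arm at .97: [[185.0, 227.0], [231.0, 217.0]]
top clamp_arm []
top clamp_knob []
proj pivot, arm at .97: [[183.0, 207.0], [217.0, 215.0]]
wrist clamp_arm [(array([-22., 134.]), 36, 0.59)]
   px 854 424.0 259.0 0.69
wrist clamp_knob [(array([-18., 133.]), 39, 0.94)]
   px 666 421.0 257.0 0.61
proj pivot, arm at .97: [[445.0, 273.0], [257.0, 291.0]]
```

The arm is following the finger, at about 0.9 rad. Continuing.

Emit:
apply_moves(motion="0 -0.6 -0.15 0 0 0 -0.05; 0 -0.6 -0.15 0 0 0 -0.05; 0 -0.6 -0.15 0 0 0 -0.05; 0 -0.6 -0.15 0 0 0 -0.05; 0 -0.6 -0.15 0 0 0 -0.05; 0 -0.6 -0.15 0 0 0 -0.05; 0 -0.6 -0.15 0 0 0 -0.05; 0 -0.6 -0.15 0 0 0 -0.05; 0 -0.6 -0.15 0 0 0 -0.05; 0 -0.6 -0.15 0 0 0 -0.05; 0 0 0 0 0 0 0")

```text
time: 31.78
tool_pos: [0.5332, 0.0443, 0.0483]
tool_rot: [-3.142, -0.0, 2.99]
contact_force: [0.5, 0.3, -0.8]
opening: 0.0004
grip_force: 0.0
```

```bash
python3 arm.py
```

```text
finger frame a 1.47 radial 119.3 behind D 27.0 F [ 0.5  0.3 -0.8] t 31.775
scene 347 (np.float64(0.714987714987715), np.float64(1.44))
top 44 (np.float64(0.09900990099009901), np.float64(0.48))
```

Emit:
apply_moves(motion="0 -0.6 -0.13 0 0 0 -0.05; 0 -0.5 -0.1 0 0 0 -0.04; 0 0 0 0 0 0 0")

```text
time: 32.35
tool_pos: [0.5437, 0.0407, 0.0484]
tool_rot: [-3.142, -0.0, 3.08]
contact_force: [-0.2, 0.0, -0.1]
opening: 0.0003
grip_force: 0.1
```

Emit:
apply_moves(motion="0 -0.15 0 0 0 0 0; 0 -0.1 0 0 0 0 0; 0 0 0 0 0 0 0")

```text
time: 32.72
tool_pos: [0.5461, 0.0405, 0.0484]
tool_rot: [-3.141, -0.0, 3.081]
contact_force: [-2.0, 0.2, 0.8]
opening: 0.0003
grip_force: 0.6
```

```bash
python3 arm.py
```

```text
finger frame a 1.56 radial 119.4 behind D 24.5 F [-2.   0.2  0.8] t 32.725
scene 313 (np.float64(0.7466307277628033), np.float64(1.54))
top 30 (np.float64(0.10052910052910052), np.float64(0.48))
```

Emit:
apply_moves(motion="0 -0.1 0 0 0 0 0; 0 -0.1 0 0 0 0 0; 0 0 0 0 0 0 0")

```text
time: 33.3
tool_pos: [0.5484, 0.0404, 0.0484]
tool_rot: [-3.142, 0.0, 3.081]
contact_force: [-0.6, 0.3, -0.6]
opening: 0.0008
grip_force: 0.5
```

Emit:
apply_moves(motion="0 -0.1 0 0 0 0 0; 0 -0.1 0 0 0 0 0; 0 0 0 0 0 0 0")

```text
time: 33.67
tool_pos: [0.5503, 0.0403, 0.0484]
tool_rot: [-3.142, 0.0, 3.081]
contact_force: [-1.9, -0.5, 1.3]
opening: 0.0006
grip_force: 0.6
```

```bash
python3 arm.py
```

```text
finger frame a 1.56 radial 119.3 behind D 20.4 F [-1.9 -0.5  1.3] t 33.675
scene 338 (np.float64(0.768), np.float64(1.57))
top 57 (np.float64(0.12440191387559808), np.float64(0.48))
```

Emit:
apply_moves(motion="0 -0.1 0 0 0 0 0; 0 0 0 0 0 0 0")

```text
time: 34.12
tool_pos: [0.5505, 0.0402, 0.0483]
tool_rot: [-3.141, -0.002, 3.081]
contact_force: [-4.6, -0.4, 3.5]
opening: 0.0001
grip_force: 2.2
```

Emit:
apply_moves(motion="0 -0.1 0 0 0 0 0; 0 0 0 0 0 0 0")

```text
time: 34.38
tool_pos: [0.5507, 0.0402, 0.0482]
tool_rot: [-3.141, -0.003, 3.081]
contact_force: [-6.9, -1.2, 3.3]
opening: 0.0006
grip_force: 3.5
```

Emit:
apply_moves(motion="0 -0.1 0 0 0 0 0; 0 0 0 0 0 0 0")

```text
time: 34.62
tool_pos: [0.5508, 0.0402, 0.0482]
tool_rot: [-3.141, -0.005, 3.081]
contact_force: [-11.0, -0.9, 5.4]
opening: 0.0003
grip_force: 4.9
```

The foot bears on the block: 11 N and no further motion. Backing away and verifying.

Emit:
apply_moves(motion="0 0.5 0 0 0 0 0; 0 1 0 0 0 0 0; 0 1 0 -1 0 0 0; 0 1 0 -3 0 0 0; 0 1 0 -4 0 0 0; 0 0 2 -4 0 0 0; 0 0 4 -2 0 0 0; 0 0 4 0 0 0 0; 0 0 4 0 0 0 0; 0 0 4 0 0 0 0; 0 0 4 0 0 0 0; 0 0 4 0 0 0 0; 0 0 4 0 0 0 0; 0 0 0 0 0 0 0")

```text
time: 36.38
tool_pos: [0.5258, 0.3446, 0.1887]
tool_rot: [3.141, 0.001, 3.084]
contact_force: [-0.8, 0.4, -0.2]
opening: 0.0002
grip_force: 0.0
```

```bash
python3 arm.py; python3 look.py top,scene
```

```text
finger frame a 1.564 radial -183.2 behind D 62.7 F [-0.8  0.4 -0.2] t 36.375
scene 369 (np.float64(0.6144859813084113), np.float64(1.59))
top 224 (np.float64(0.696969696969697), np.float64(1.58))
top 0.88 1201
   top [5.7166e+01 4.0936e+01 1.4000e-02] 0.069
block jig [5.7166e+01 4.0936e+01 1.4000e-02] 0.069
corners FL FR BL BR [[104.3, 106.6], [106.0, -23.4], [8.3, 105.3], [10.1, -24.7]]
```

Emit:
apply_moves(motion="0 0 -1.5 0 0 0 0.178; 0 0 0 0 0 0 0.178; 0 0 0 0 0 0 0.178; 0 0 0 0 0 0 0.178; 0 0 0 0 0 0 0.178; 0 0 0 0 0 0 0.178; 0 0 0 0 0 0 0.178; 0 0 0 0 0 0 0.178; 0 0 0 0 0 0 0.178; 0 0 0 0 0 0 0.178; 0 0 0 0 0 0 0.178; 0 0 0 0 0 0 0.178; 0 0 0 0 0 0 0.178; 0 0 0 0 0 0 0.178; 0 0 0 0 0 0 0.178; 0 0 0 0 0 0 0.178; 0 0 0 0 0 0 0.178; 0 0 0 0 0 0 0.109; 0 0 0 0 0 0 0")

```text
time: 39.15
tool_pos: [0.5257, 0.3269, 0.1885]
tool_rot: [3.142, -0.0, -0.054]
contact_force: [-0.4, -0.0, 0.4]
opening: 0.0006
grip_force: 0.0
```

```bash
python3 go.py -20 50 160 0
```

```text
t 39.15 jig mm [-65.5 302.9 238.9] z 188.5 rot [ 3.142 -0.    -0.054] yaw rel -0.003 F [-0.4 -0.   0.4] op 0.0005905569013697431
shift cm, current axes [ 4.64 25.27  2.85] | target axes [ 4.55 25.29  2.85] | turn [ 0.    -0.    -0.003]
```

Emit:
apply_moves(motion="0 0.5 3.1 0.3 0 0 0; 0 0.5 3.1 0.3 0 0 0; 0 0.5 3.1 0.3 0 0 0; 0 0.6 3.2 0.4 0 0 0; 0 0.6 3.2 0.4 0 0 0; 0 0.6 3.2 0.4 0 0 0; 0 0.6 3.2 0.4 0 0 0; 0 0.6 3.2 0.4 0 0 0; 0 0 0 0 0 0 0")

```text
time: 40.28
tool_pos: [0.5569, 0.0701, 0.1592]
tool_rot: [3.141, 0.0, -0.055]
contact_force: [0.5, -0.0, -0.2]
opening: 0.0004
grip_force: 0.0
```

```bash
python3 look.py wrist k
python3 - <<'E'
from h import *
J=np.load("st.npz")["J"];s=robot.observe();p=robot.read_camera("wrist");c=cam(p,s)
m=robot.trace("drill_block",p)[0]["pixels"]
# refit jig in wrist: lines of fence face top edge and block edges, in the block-front/fence region
g=cv2.cvtColor(p["img"],cv2.COLOR_RGB2GRAY)
L=cv2.createLineSegmentDetector().detect(g)[0][:,0]
for l in L:
    if np.hypot(l[0]-l[2],l[1]-l[3])>45:
        a=ray(c,l.reshape(2,2),.059);q=[tojig(J,x[:2])*1e3 for x in a]
        d=q[1]-q[0];print(np.round(l).astype(int),"jig@59:",np.round(q,1).tolist(),"ang",round(np.degrees(np.arctan2(d[1],d[0])),1))
m=robot.trace("clamp_arm",p)
if m:
    m=m[0]["pixels"];print("arm",max(((sil(c,arm(x),J)&m).sum()/(sil(c,arm(x),J)|m).sum(),round(x,3)) for x in np.arange(1.2,1.7,.01)))
E
```

```text
wrist 0.83 18588
   wrist [ 5.5088e+01  3.8865e+01 -7.0000e-03] 0.036
block jig [ 5.5088e+01  3.8865e+01 -7.0000e-03] 0.036
corners FL FR BL BR [[103.5, 103.5], [102.6, -26.5], [7.5, 104.2], [6.6, -25.8]]
[348  34 191  35] jig@59: [[103.3, -22.5], [103.3, 101.3]] ang 90.0
[164 231 224 231] jig@59: [[-64.0, 137.3], [-64.3, 80.6]] ang -90.2
[292 231 349 231] jig@59: [[-64.5, 16.8], [-64.7, -37.5]] ang -90.2
[216 155 288 154] jig@59: [[8.2, 85.8], [8.9, 22.2]] ang -89.3
[346  87 351  34] jig@59: [[64.1, -23.9], [103.3, -25.0]] ang -1.7
[189  38 196 151] jig@59: [[101.1, 103.1], [11.8, 103.0]] ang -179.9
[373 257 459 257] jig@59: [[-92.6, -62.9], [-93.0, -146.7]] ang -90.3
[267 296 266 232] jig@59: [[-136.0, 39.8], [-65.6, 41.7]] ang 1.5
[ 81   7 118 256] jig@59: [[123.2, 184.2], [-90.2, 184.2]] ang 180.0
[163 122 160  77] jig@59: [[36.4, 128.8], [72.4, 128.7]] ang -0.2
[262 223 263 301] jig@59: [[-56.7, 45.3], [-141.9, 43.7]] ang -179.0
[122   9 494   8] jig@59: [[121.3, 153.0], [121.5, -133.4]] ang -90.0
[511   1  83   3] jig@59: [[125.7, -144.8], [125.7, 182.1]] ang 90.0
[249 232 247 
[... 1469 characters left out ...]
120.0, 167.4]] ang -90.3
[341 149 346  88] jig@59: [[12.5, -23.7], [63.2, -23.7]] ang 0.0
[353  35 468  34] jig@59: [[103.1, -26.4], [102.9, -116.8]] ang -90.2
[246 258 146 258] jig@59: [[-93.7, 61.0], [-93.4, 158.2]] ang 89.8
[367 258 269 258] jig@59: [[-93.7, -56.9], [-93.5, 37.9]] ang 89.9
[374 283 511 283] jig@59: [[-121.2, -67.2], [-121.9, -203.3]] ang -90.3
[479 286 422 285] jig@59: [[-125.4, -172.8], [-124.4, -115.1]] ang 89.0
[117 259  67 259] jig@59: [[-94.4, 186.3], [-94.1, 235.0]] ang 89.7
[ 54 351   1 351] jig@59: [[-204.3, 268.8], [-204.1, 326.7]] ang 89.8
[506 263 431 263] jig@59: [[-99.8, -193.2], [-99.6, -119.9]] ang 89.8
arm (np.float64(0.6579275905118602), np.float64(1.56))
```

The measurements agree. The block's edges are parallel to the fence within 0.1°. The stop-to-block spacing shows no gap, the clamp is at about 1.57 rad, and the robot is clear. Handing in.

```bash
python3 -c "
from cell import robot
print(robot.hand_in())"
```

```text
the job is handed in; nothing more can be done
None
```

The job is handed in at about 41 s: the drill block measures flat on the fence and touching the end stop, and the swing clamp's foot bears on its front at about 1.57 rad; no verdict was returned.

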